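# Restock the empty bays of the ingredient rail

### The arm

A 7-joint arm with a two-finger parallel gripper is mounted at the origin on the work surface. World frame = base frame: x ahead of the robot, y to its left, z up, the work surface at z = 0. Lengths are in mm, angles in rad, forces in N, time in s.
With the tool pointing down it reaches from about 400 to 850 mm from the base axis. Payload 4.4 kg.
Tool frame: the origin (TCP) lies midway between the tips of the shut fingers; the grasp point (between the pads) lies 19 mm behind it; z points along the fingers, y is the line along which they close (so a half turn about z gives the same grasp; the last joint's range is limited). The gripper opens to 94 mm and grips with 3 to 60 N. Pads are 16 mm wide; open, the fingers measure 119 mm over their backs; the gripper's body (75 mm by 177 mm) begins 78 mm behind the grasp point.
Start: joints at [-1.403, 0.628, 0.038, 1.517, -0.027, 0.996, -0.02], TCP at [150.563, 632.336, 205.478] pointing down, gripper open.
Joint ranges: [-3.06, 3.06], [-0.37, 2.12], [-1.25, 1.32], [0.18, 2.47], [-1.1, 4.24], [0.23, 1.98], [-2.94, 2.94]. Speed limits (rad/s): [2.57, 2.57, 3.14, 3.14, 3.14, 3.14, 3.14].

### API

Orientations are given as a unit quaternion [x, y, z, w].
In Python, from workcell import env, vision, ticket gives the robot as it stands.
- The arm moves only by the tool apply_moves, never from a script. Its argument "steps" is a list of rows, each an object of numbers: "grip": the opening, from 0 (shut) to 1 (fully open); "x", "y", "z": the shift along the tool's x, y, z scaled (see below); "ax", "ay", "az": the turn, a rotation vector about the tool's x, y, z scaled (see below). A call has 1 to 20 rows; each row is the pose to reach, as a shift and turn from the pose commanded when the call began, along the tool's axes at that moment, turning the shorter way round; what a row does not reach only later rows make up. The controller multiplies each number of a shift by 0.1 m and each number of a turn by 180 degrees. A row lasts 1/8 s, in which the tool goes at most 62.5 mm and 10.7 degrees, less where a joint would pass 70% of its speed; a pose out of reach is approached as far as the arm can. A call with a number of a shift or a turn outside -1 to 1 is refused whole. A call with a gripper value outside its range is refused whole. The fingers move at their own pace and stop on an object; "newtons" is the grip in N (left out, the last holds). Time passes only in rows, so rows that repeat a pose let the fingers close. It gives the time, the measured TCP pose, the force, the opening and the grip force at its end, in the units of the state.
- env.sense(): the state, without advancing time (a new reading comes with each control period).
- vision.camera(name): name is "scene" or "side" or "wrist"; returns a dict with "image" (480x640x3 uint8, red, green, blue), "intrinsics" (3x3 intrinsics, pixels), "distortion" ([k1, k2, p1, p2, k3] as OpenCV has them; the pictures are not rectified), "extrinsics" (4x4, takes a point from world to camera coordinates). Camera axes: x right, y down, z forward; pixel columns grow to the right and rows downward; lengths in mm; the calibration is good to about 2 mm. A picture is of the moment at which its call begins. There is no depth.
- ticket.close_job(): hands the job in; it is judged then, once.
Trained networks look in a picture, given as the dict that the camera call returned (one of the last four; its "shot" number tells which), for a name from the list of things; names that differ only in an ending like _2 or _b are one class to them, and where a whole thing is asked for, a point or a joint stands for the part that bears it (a point fixed in the world has none). Each returns a list of dicts, best first, with "score" (0 to 1); they miss things now and then, are a little off and sometimes report something else, mostly with a low value. They report only what shows in the picture. A call takes as long as a camera call.
- vision.boxes_of(picture, name): "centre" ([row, column] in pixels, amid what is visible of it).
- vision.regions_of(picture, name): "pixels" (480x640 bool, what is visible of it) and "centre" ([row, column] in pixels, amid what is visible of it).
- vision.tip_of(picture, name): "centre" ([row, column] in pixels: a listed point, or the origin of a listed thing).
The state is a dict: "time_s": time; "q": joint angles; "joint_vel": joint speeds; "joint_torque": joint torques, N m; "position": TCP position; "eef_rot": TCP orientation; "ft_force": force on the tool from outside, world axes, zero at the start; "wrist_torque": the same for the moment, N m; "finger_gap": opening from 0.0 (shut) to 1.0 (fully open); "grasp_force": force on a finger pad.
Only numpy, scipy, OpenCV 4.12 (cv2) and the standard library are available. Lean on these libraries where they do the work, as an engineer would, in place of code of your own. Each camera call takes 0.05 s, during which the arm holds its last target. There are 200 camera calls.

### The job

Two of the three bays in the ingredient rail are empty. Slide the two spare tubs from the counter into those bays, one in each, over the front rod until each tub has dropped flat behind it; keep the tubs upright, do not ram them, and leave the tub already in the rail and the bottle, shaker and timer where they are.

Things in the scene. Friction and masses are not known exactly. Their poses are not given: they have to be found in the camera images.
- rail: Stainless rail on the counter, fixed, 341 mm along its y, about 149 mm deep, open above and in front (-x); three bays at 112 mm pitch. Origin: middle of underside; x to the back. Floor sheet 2 mm. Dividers 5 mm thick, x = -45 to +65 mm, tops 42 mm up; at both ends of the rail a cheek 17 mm high runs forward to x = -71 mm. All rigid.
- rod (a point): Middle of the round retaining rod, 10 mm thick, fixed across the rail's whole front; this point is on its axis, 6 mm above the counter (rod's top at 11 mm), 62 mm before the bay origins. A tub climbs over it and drops behind it; home, the tub's near wall stands right above the rod or up to 4 mm behind its axis.
- back_stop (a point): Middle of the front face of the back stop, 62 mm behind the bay origins, at its mid height (26 mm); top edge 55 mm up. A tub that is home touches it or is up to 4 mm short of it.
- bay_1: A bay of the rail, 107 mm wide between dividers, with a blank label holder at its back. Fixed. Which bay holds a tub varies: see where the tubs are. Origin: middle of the bay's floor, 2 mm above the counter, where the underside centre of a tub that is home lies (play 2 mm either way along x, 5 mm along y). x points into the bay, away from its mouth; y along the rail; z up.
- bay_2: A bay of the rail, 107 mm wide between dividers, with a blank label holder at its back. Fixed. Which bay holds a tub varies: see where the tubs are. Origin: middle of the bay's floor, 2 mm above the counter, where the underside centre of a tub that is home lies (play 2 mm either way along x, 5 mm along y). x points into the bay, away from its mouth; y along the rail; z up.
- bay_3: A bay of the rail, 107 mm wide between dividers, with a blank label holder at its back. Fixed. Which bay holds a tub varies: see where the tubs are. Origin: middle of the bay's floor, 2 mm above the counter, where the underside centre of a tub that is home lies (play 2 mm either way along x, 5 mm along y). x points into the bay, away from its mouth; y along the rail; z up.
- tub_1: White plastic tub with blue lid, closed and full, 0.3 to 0.6 kg, loose. All three tubs are alike. Walls 120 (its x) by 96 mm (its y), 70 mm tall: too wide to grip. Lid: top 8 mm, overhangs the walls by 4 mm all round (128 x 104 mm), so an upright finger beside it meets the lid first. Bottom edges cut at 45 degrees, 12 mm high; upright corners rounded 10 mm. Origin: centre of underside, z up.
- tub_2: Tub like tub_1. Friction on the steel about 0.3. Pushed low on its end wall (25 to 40 mm up, fingertips leading under the lid's overhang), its nose climbs the rail's rod with about 5 to 20 N, rocks over it (up to 15 degrees) and drops flat behind; pushed at lid height it stubs on the rod, jams there and its near end may lift. Origin: centre of underside, z up.
- tub_3: Tub like tub_1: 120 x 96 x 70 mm, lid overhanging by 4 mm. Both ends are alike. A gripper leaning back by about 20 degrees, fingertips leading, reaches the wall under the lid without touching the lid. Pushed with two spread fingers, a tub turns square to them. Origin: centre of underside, x along its length, z up.
- squeeze_bottle: Bystander: red squeeze bottle with a nozzle, standing, 58 mm diameter, 190 mm tall. Origin: centre of its underside.
- dredger: Bystander: steel shaker (dredger) with a small side handle, 72 mm diameter, 100 mm tall, handle out to 57 mm along its +y. Origin: centre of its underside.
- timer: Bystander: white kitchen timer lying flat, 70 x 70 x 24 mm. Origin: centre of its underside.

How it is judged:
By the outcome, as a careful person would: the job done as asked, in the order asked, and still so for the second after the job is handed in, with the robot touching nothing.
It also fails if it takes over 61 s, if anything falls off the work surface, if the arm or the gripper's body presses on something with over 40 N, if the wrist force passes 120 N, or if a joint passes its speed limit or range.

## Working session

There is one attempt and no reset: what is moved stays moved. The work goes in short steps, Python scripts to look and compute and a tool call to move; the robot and the scene stay as the last step left them, time stands still between calls to the robot, and variables do not carry over. Pictures are saved under pics/ and viewed, at most 10 in all, crops included, and the job is handed in when it is done.

Besides the shell and the picture viewer there is one more tool, called after "Request:" by a JSON object that holds its "fn" and its "kwargs". apply_moves: Moves the arm, as the interface text tells. Shifts and turns lie within -1 to 1; 1 stands for 0.1 m of shift or 180 degrees of turn. Its arguments: {"type":"object","properties":{"steps":{"type":"array","items":{"type":"object","properties":{"grip":{"type":"number"},"x":{"type":"number","minimum":-1,"maximum":1},"y":{"type":"number","minimum":-1,"maximum":1},"z":{"type":"number","minimum":-1,"maximum":1},"ax":{"type":"number","minimum":-1,"maximum":1},"ay":{"type":"number","minimum":-1,"maximum":1},"az":{"type":"number","minimum":-1,"maximum":1}}}},"newtons":{"type":"number"}},"required":["steps"]}

```bash
mkdir -p pics; cat > h.py <<'E'
import numpy as np, cv2
from workcell import env, vision, ticket
def ray(p,rc):
    u=cv2.undistortPoints(np.array([[[rc[1],rc[0]]]],float),np.array(p["intrinsics"],float),np.array(p["distortion"],float))[0,0]
    E=np.array(p["extrinsics"]);R=E[:3,:3];c=-R.T@E[:3,3]
    return c,R.T@np.array([u[0],u[1],1.])
def at(p,rc,z):
    c,d=ray(p,rc); return c+d*(z-c[2])/d[2]
def save(p,n): cv2.imwrite(n,cv2.cvtColor(p["image"],cv2.COLOR_RGB2BGR))
E
python3 - <<'E'
from h import *
np.set_printoptions(precision=1,suppress=True)
s=env.sense();print(s["time_s"],s["position"],s["eef_rot"],s["finger_gap"])
Z=dict(tub_1=0,bay_1=2,rail=0,rod=6,back_stop=26,squeeze_bottle=0,dredger=0,timer=0)
for c in("scene","side"):
    p=vision.camera(c);save(p,f"pics/{c}0.png")
    print(c,"cam",ray(p,(240,320))[0])
    for n,z in Z.items():
        for d in vision.tip_of(p,n): 
            if d["score"]>.3: print(n,round(d["score"],2),np.array(d["centre"]),at(p,d["centre"],z))
E
```

```text
0.0 [150.4 631.7 204.6] [ 0.1  1.  -0.  -0. ] 0.9991368838578388
scene cam [1105.3  445.9  791.7]
tub_1 0.77 [277.9 294.7] [650.2  14.    0. ]
tub_1 0.75 [235.3 362.9] [449.   58.4   0. ]
tub_1 0.62 [327.1 355.6] [670.3 193.3  -0. ]
bay_1 0.68 [264.3 416.1] [450.7 206.4   2. ]
bay_1 0.62 [293.6 385.5] [563.3 196.2   2. ]
rod 0.7 [275.8 363.2] [555.5 132.3   6. ]
back_stop 0.58 [302.7 410.7] [567.2 257.   26. ]
squeeze_bottle 0.85 [198.4 183. ] [ 630.5 -387.     0. ]
dredger 0.85 [164.7 235.7] [ 444.3 -381.2    0. ]
side cam [398.1 811.3 626.7]
tub_1 0.85 [284.8 386.9] [448.8  53.2   0. ]
tub_1 0.79 [304.6 251.8] [678.1 181.6   0. ]
tub_1 0.63 [251.7 292.8] [655.5   4.1   0. ]
bay_1 0.89 [307.2 251.4] [675.4 190.3   2. ]
bay_1 0.84 [323.  309.4] [563.5 198.6   2. ]
bay_1 0.78 [343.3 374.1] [445.7 213.9   2. ]
rail 0.62 [321.9 309. ] [565.5 194.2   0. ]
rail 0.56 [284.8 384.3] [453.6  54.7   0. ]
rail 0.49 [300. 324.] [554.7 130.9   0. ]
rod 0.85 [301.7 324.6] [551.  141.6   6. ]
rod 0.32 [250.  291.9] [656.6   6.7   6. ]
back_stop 0.72 [335.  296.2] [570.3 255.1  26. ]
squeeze_bottle 0.62 [171.1 341.5] [ 640.3 -385.     0. ]
dredger 0.86 [183.3 405.2] [ 465.4 -369.9    0. ]
timer 0.8 [457.  297.3] [509.  448.5   0. ]
```

View pics/scene0.png

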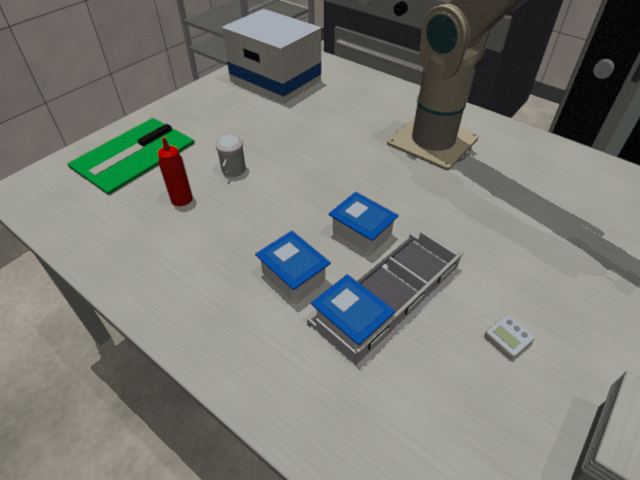

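View pics/side0.png

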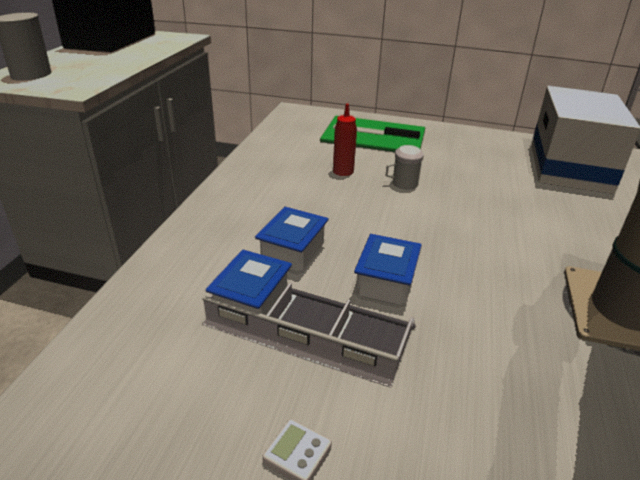

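The rail's mouth faces world -y. Its +x bay, at about (674, 187), already holds a tub. The middle bay and the low-x bay are empty, and the spare tubs stand near (449, 55) and (652, 8). Scene lids are at (363,215) and (293,259); the rail's empty bays are at (385,294) and (416,264). I'll fit the lids and the rail accurately.

```bash
cat > fit.py <<'E'
from h import *
from scipy.optimize import minimize, least_squares
def proj(p,P):
    E=np.array(p["extrinsics"]);r,_=cv2.Rodrigues(E[:3,:3])
    return cv2.projectPoints(np.array(P,float).reshape(-1,1,3),r,E[:3,3],np.array(p["intrinsics"],float),np.array(p["distortion"],float))[0][:,0]
def place(P,x,y,a):
    P=np.array(P,float);c,s=np.cos(a),np.sin(a)
    return np.c_[x+c*P[:,0]-s*P[:,1],y+s*P[:,0]+c*P[:,1],P[:,2]]
# lid: long axis x = tub's x
LID=[(sx*64,sy*52,z) for sx in(-1,1) for sy in(-1,1) for z in(62,70)]
def blue(p):
    h=cv2.cvtColor(p["image"],cv2.COLOR_RGB2HSV)
    m=((h[...,0]>100)&(h[...,0]<130)&(h[...,1]>130)&(h[...,2]>50)).astype(np.uint8)
    return cv2.morphologyEx(m,cv2.MORPH_CLOSE,np.ones((25,25)))
def comp(p,x,y):
    n,l,st,c=cv2.connectedComponentsWithStats(blue(p))
    t=proj(p,[(x,y,66)])[0];i=1+np.argmin(np.hypot(*(c[1:]-t).T))
    return (l==i).astype(np.float32)
def tub(ps,x,y,a=np.pi/2):
    M=[cv2.GaussianBlur(comp(p,x,y),(0,0),1) for p in ps]
    def cost(v):
        e=0
        for p,m in zip(ps,M):
            h=cv2.convexHull((proj(p,place(LID,*v[:2],v[2]/50))*16).astype(np.int32))
            r=np.zeros((480,640),np.uint8);cv2.fillConvexPoly(r,h,255,cv2.LINE_AA,4)
            e+=np.abs(cv2.GaussianBlur(r/np.float32(255),(0,0),1)-m).sum()/m.sum()
        return e
    best=min((minimize(cost,[x,y,a0*50],method="Nelder-Mead",options=dict(initial_simplex=np.array([[x,y,a0*50],[x+12,y,a0*50],[x,y+12,a0*50],[x,y,a0*50+10]]))) for a0 in(a-.25,a,a+.25)),key=lambda r:r.fun)
    return best.x[0],best.x[1],np.degrees(best.x[2]/50),best.fun
E
cat > m1.py <<'E'
from fit import *
np.set_printoptions(precision=1,suppress=True)
P=[vision.camera("scene"),vision.camera("side")]
for g in[(449,56),(652,8),(674,187)]:
    print("both",np.array(tub(P,*g)),*[np.array(tub([p],*g)) for p in P])
# rail: fit pose to tips
pts=[]
for p in P:
    for d in vision.tip_of(p,"bay_1"):
        if d["score"]<.5: continue
        w=at(p,d["centre"],2)
        k=np.argmin([np.hypot(w[0]-x,w[1]-y) for x,y in((674,187),(563,198),(449,210))])
        pts.append((p,d["centre"],(0,(1-k)*-112,2)))
    for n,l in(("rod",(-62,0,6)),("back_stop",(62,0,26))):
        d=vision.tip_of(p,n)
        if d: pts.append((p,d[0]["centre"],l))
def res(v):
    return np.concatenate([proj(p,place([l],v[0],v[1],v[2]/50))[0]-np.array(c)[::-1] for p,c,l in pts])
r=least_squares(res,[563,198,75],loss="soft_l1");v=r.x
print("rail",v[:2],np.degrees(v[2]/50));print(res(v).reshape(-1,2))
C=[(-71,s*170.5,z) for s in(-1,1) for z in (0,17)]
L=[]
for y in(-168,-56,56,168): L.append(((-45,y,42),(65,y,42)))
L.append(((63,-170,55),(63,170,55)));L.append(((-62,-170,11),(-62,170,11)))
for i,p in enumerate(P):
    im=cv2.cvtColor(p["image"],cv2.COLOR_RGB2BGR)
    for a in L:
        q=proj(p,place(a,v[0],v[1],v[2]/50)).astype(int);cv2.line(im,q[0].tolist(),q[1].tolist(),(0,255,0),1)
    np.save("rail.npy",[v[0],v[1],v[2]/50])
    im=im[190:390,180:480];cv2.imwrite(f"pics/o{i}.png",cv2.resize(im,None,fx=2.6,fy=2.6) if 0 else cv2.resize(im,(800,533)))
E
python3 m1.py; python3 -c "
import cv2,numpy as np
a=[cv2.resize(cv2.imread(f'pics/o{i}.png'),(450,300)) for i in(0,1)]
a=[cv2.imread(f'pics/o{i}.png')[60:,200:600] for i in (0,1)]
cv2.imwrite('pics/o.png',np.hstack(a))"
```

```text
both [450.7  50.1  88.4   0.3] [445.4  50.9  87.9   0.1] [453.4  48.   88.3   0.1]
both [653.   19.7  81.7   1.3] [651.7  17.6  78.4   0.6] [654.1  21.6  85.5   0.6]
both [674.4 177.2  82.2   1. ] [671.  180.9  82.    0.5] [680.7 175.9  82.5   0.5]
rail [562.1 198.6] 82.6771944796618
[[-0.1  0.2]
 [-2.5  0. ]
 [ 0.3 -0.6]
 [ 1.2 -0.3]
 [-0.9  0.1]
 [ 0.2  1.9]
 [-0.5 -3.2]
 [ 0.1  2.5]]
```

View pics/o.png

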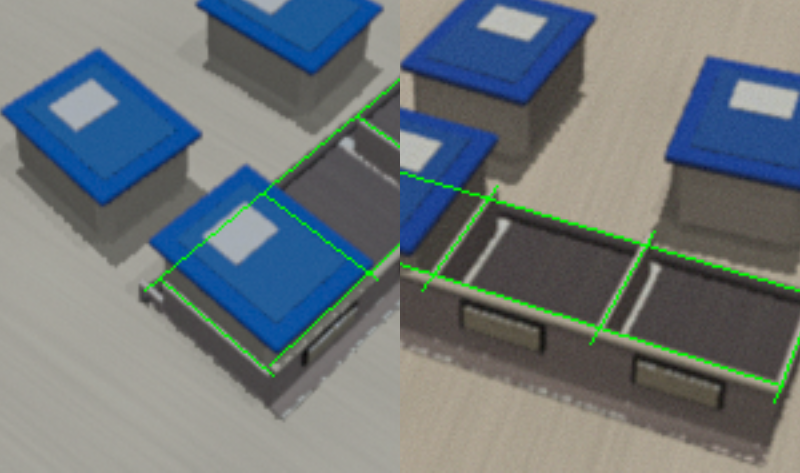

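```bash
sed -i 's/np.ones((25,25))/np.ones((3,3))/; s/    return cv2.morphologyEx(m,\(.*\))$/    m=cv2.morphologyEx(m,\1)\n    for c in cv2.findContours(m,cv2.RETR_EXTERNAL,cv2.CHAIN_APPROX_NONE)[0]:\n        if len(c)>60: cv2.drawContours(m,[c],-1,1,-1)\n    return m/' fit.py; sed -i 's/n,l,st,c=cv2.connectedComponentsWithStats(blue(p))/n,l,st,c=cv2.connectedComponentsWithStats(cv2.morphologyEx(blue(p),cv2.MORPH_OPEN,np.ones((5,5))))/' fit.py
cat > mv.py <<'E'
from h import *
from scipy.spatial.transform import Rotation as R
def tool(yaw,lean): # yaw: heading of push direction (deg); lean: fingertips lead
    h=np.array([np.cos(np.radians(yaw)),np.sin(np.radians(yaw)),0]);l=np.radians(lean)
    z=h*np.sin(l)+np.array([0,0,-np.cos(l)]);out=[]
    for s in(1,-1):
        y=s*np.cross([0,0,1],h);out.append(R.from_matrix(np.c_[np.cross(y,z),y,z]))
    return out
def rel(seq,base=None):
    """seq of (x,y,z,yaw,lean) -> action rows from the present pose"""
    s=env.sense();p0,r0=(np.array(s["position"]),R.from_quat(s["eef_rot"])) if base is None else base
    for t in seq:
        rv=min(((r0.inv()*r).as_rotvec() for r in tool(*t[3:])),key=np.linalg.norm)
        print(t,np.round(r0.inv().apply(np.array(t[:3])-p0)/100,3),np.round(rv/np.pi,4))
E
python3 - <<'E'
from fit import *; from mv import *
np.set_printoptions(precision=1,suppress=True)
P=[vision.camera("scene"),vision.camera("side")]
for g in[(449,56),(652,8),(674,187)]:
    print("both",np.array(tub(P,*g)),*[np.array(tub([p],*g)) for p in P])
s=env.sense();r0=R.from_quat(s["eef_rot"]);print(r0.as_matrix())
w=vision.camera("wrist");E=np.array(w["extrinsics"]);print("cam in tool",r0.inv().apply(-E[:3,:3].T@E[:3,3]-s["position"]),"axis",r0.inv().apply(E[2,:3]),w["intrinsics"][0])
rel([(480,100,400,82.5,0),(430,-70,300,82.5,20)])
E
```

```text
both [450.2  50.4  88.1   0.3] [445.2  50.9  86.6   0.2] [453.8  48.2  88.1   0.2]
both [651.3   8.4  81.    0.3] [650.    8.9  79.2   0.1] [655.9   6.   81.6   0.2]
both [674.9 181.1  82.6   0.3] [671.4 182.1  82.4   0.1] [680.6 176.5  81.9   0.1]
[[-1.   0.2 -0. ]
 [ 0.2  1.   0. ]
 [ 0.   0.  -1. ]]
cam in tool [  76.1   -0.2 -179.1] axis [-0.3 -0.   1. ] [396.5   0.  320.1]
(480, 100, 400, 82.5, 0) [-4.4 -4.4 -1.9] [-0.  -0.   0.5]
(430, -70, 300, 82.5, 20) [-4.3 -6.2 -0.9] [-0.1  0.1  0.5]
```

```bash
python3 - <<'E'
import fit; from fit import *
np.set_printoptions(precision=2,suppress=True)
P=[vision.camera("scene"),vision.camera("side")]
for dz in(0,4,8,12):
    fit.LID=[(sx*64,sy*52,z+dz) for sx in(-1,1) for sy in(-1,1) for z in(62,70)]
    for g in[(449,52),(652,8),(674,183)]: print(dz,np.array(tub(P,*g)))
E
python3 -c "
from mv import *
np.set_printoptions(precision=4,suppress=True)
rel([(480,100,400,82.5,0)])"
```

```text
0 [449.94  50.23  88.01   0.32]
0 [651.27   8.37  80.95   0.33]
0 [674.62 181.6   82.37   0.26]
4 [449.06  52.72  87.66   0.34]
4 [651.42  10.85  82.03   0.34]
4 [675.29 182.42  82.91   0.27]
8 [453.03  58.01  89.24   0.37]
8 [652.98  15.46  80.97   0.37]
8 [676.56 184.62  82.28   0.29]
12 [454.87  62.09  87.69   0.41]
12 [653.59  20.96  82.16   0.44]
12 [676.6  188.45  82.65   0.34]
(480, 100, 400, 82.5, 0) [-4.438 -4.415 -1.946] [-0.     -0.      0.4672]
```

Request:
{"fn": "apply_moves", "kwargs": {"steps": [{"x": -0.6,"y": -0.6,"z": -0.9,"az": 0.06},{"x": -1,"y": -1,"z": -1,"az": 0.12}]}}

```text
$.steps[0]: bad value
```

Request:
{"fn": "apply_moves", "kwargs": {"steps": [{"grip": 1,"x": -0.45,"y": -0.45,"z": -0.2,"ax": 0,"ay": 0,"az": 0},{"grip": 1,"x": -0.9,"y": -0.9,"z": -0.4,"ax": 0,"ay": 0,"az": 0}]}}

```text
time_s: 1.8
position: [213.6, 529.6, 242.9]
eef_rot: [0.116, 0.993, -0.0, 0.0]
ft_force: [1.0, 0.3, 1.2]
finger_gap: 1.002
grasp_force: 0.0
```

Request:
{"fn": "apply_moves", "kwargs": {"steps": [{"grip": 1,"x": -0.45,"y": -0.45,"z": -0.2,"ax": 0,"ay": 0,"az": 0},{"grip": 1,"x": -0.9,"y": -0.9,"z": -0.4,"ax": 0,"ay": 0,"az": 0}]}}

```text
time_s: 2.05
position: [276.6, 427.5, 281.2]
eef_rot: [0.117, 0.993, 0.0, 0.0]
ft_force: [0.9, 0.3, 0.0]
finger_gap: 0.998
grasp_force: 0.0
```

Request:
{"fn": "apply_moves", "kwargs": {"steps": [{"grip": 1,"x": -0.45,"y": -0.45,"z": -0.2,"ax": 0,"ay": 0,"az": 0},{"grip": 1,"x": -0.9,"y": -0.9,"z": -0.4,"ax": 0,"ay": 0,"az": 0}]}}

```text
time_s: 2.3
position: [339.0, 325.9, 318.8]
eef_rot: [0.117, 0.993, 0.0, 0.0]
ft_force: [0.4, -0.2, -0.3]
finger_gap: 0.999
grasp_force: 0.0
```

Request:
{"fn": "apply_moves", "kwargs": {"steps": [{"grip": 1,"x": -0.45,"y": -0.45,"z": -0.2,"ax": 0,"ay": 0,"az": 0},{"grip": 1,"x": -0.9,"y": -0.9,"z": -0.4,"ax": 0,"ay": 0,"az": 0}]}}

```text
time_s: 2.55
position: [401.3, 224.3, 356.4]
eef_rot: [0.117, 0.993, 0.0, 0.0]
ft_force: [1.1, 0.7, -0.8]
finger_gap: 0.998
grasp_force: 0.0
```

Request:
{"fn": "apply_moves", "kwargs": {"steps": [{"grip": 0.5,"x": -0.4,"y": -0.4,"z": -0.2,"ax": 0,"ay": 0,"az": 0.05},{"grip": 0.5,"x": -0.85,"y": -0.85,"z": -0.4,"ax": 0,"ay": 0,"az": 0.1},{"grip": 0.5,"x": -0.85,"y": -0.85,"z": -0.4,"ax": 0,"ay": 0,"az": 0.155},{"grip": 0.5,"x": -0.85,"y": -0.85,"z": -0.4,"ax": 0,"ay": 0,"az": 0.21},{"grip": 0.5,"x": -0.85,"y": -0.85,"z": -0.4,"ax": 0,"ay": 0,"az": 0.265},{"grip": 0.5,"x": -0.85,"y": -0.85,"z": -0.4,"ax": 0,"ay": 0,"az": 0.32},{"grip": 0.5,"x": -0.85,"y": -0.85,"z": -0.4,"ax": 0,"ay": 0,"az": 0.37},{"grip": 0.5,"x": -0.85,"y": -0.85,"z": -0.4,"ax": 0,"ay": 0,"az": 0.42},{"grip": 0.5,"x": -0.85,"y": -0.85,"z": -0.4,"ax": 0,"ay": 0,"az": 0.467},{"grip": 0.5,"x": -0.85,"y": -0.85,"z": -0.4,"ax": 0,"ay": 0,"az": 0.467},{"grip": 0.5,"x": -0.85,"y": -0.85,"z": -0.4,"ax": 0,"ay": 0,"az": 0.467}]}}

```text
time_s: 3.92
position: [463.5, 123.8, 395.4]
eef_rot: [0.751, 0.661, 0.0, -0.0]
ft_force: [0.0, -0.4, 0.4]
finger_gap: 0.497
grasp_force: 0.0
```

```bash
cat > m2.py <<'E'
from fit import *; import sys
np.set_printoptions(precision=1,suppress=True)
p=vision.camera("wrist");v=np.load("rail.npy");s=env.sense();print(s["position"],s["time_s"])
Z=dict(tub_1=0,bay_1=2,rod=6,back_stop=26)
for n,z in Z.items():
    for d in vision.tip_of(p,n): 
        if d["score"]>.3: print(n,round(d["score"],2),np.array(d["centre"]),at(p,d["centre"],z))
L=[((-45,y,42),(65,y,42)) for y in(-168,-56,56,168)]+[((63,-170,55),(63,170,55)),((-62,-170,11),(-62,170,11))]
im=cv2.cvtColor(p["image"],cv2.COLOR_RGB2BGR)
for a in L:
    q=proj(p,place(a,*v)).astype(int);cv2.line(im,q[0].tolist(),q[1].tolist(),(0,255,0),1)
cv2.imwrite(sys.argv[1],im)
E
python3 m2.py pics/w1.png
```

```text
[463.5 123.7 395.4] 3.975
tub_1 0.67 [235.6 319.1] [453.8  53.2   0. ]
tub_1 0.56 [125.  468.6] [679.4 183.3   0. ]
tub_1 0.56 [247.  454.7] [653.8   9.4   0. ]
bay_1 0.94 [128.2 389.3] [570.1 193.5   2. ]
bay_1 0.93 [125.3 308.8] [460.  211.7   2. ]
rod 0.71 [170.3 385.9] [560.  137.2   6. ]
back_stop 0.65 [ 74.2 389.8] [572.  259.7  26. ]
```

View pics/w1.png

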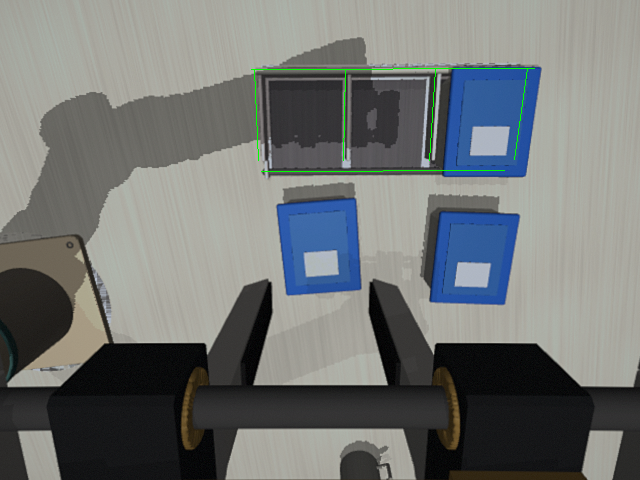

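The wrist view shows the drawn rail about 5 px too far left; the real dividers are at columns 268, 348 and 437. I'll zoom in and pick points.

```bash
python3 - <<'E'
from h import *
p=vision.camera("wrist");save(p,"pics/w2.png")
im=cv2.imread("pics/w2.png")[55:187,248:456]
cv2.imwrite("pics/w2c.png",cv2.resize(im,(800,508),interpolation=cv2.INTER_CUBIC))
E
```

```text
(no output)
```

View pics/w2c.png

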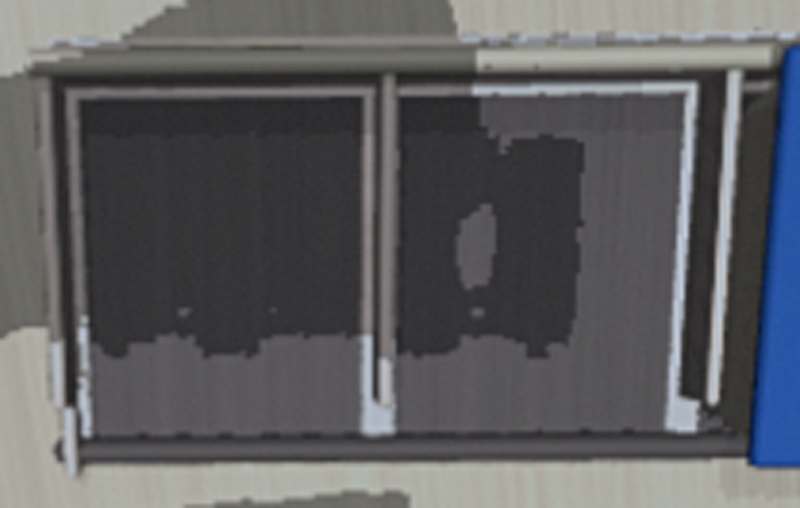

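```bash
python3 - <<'E'
from fit import *
np.set_printoptions(precision=2,suppress=True)
p=vision.camera("wrist")
def px(u,v): return (55+v/3.846,248+u/3.846)
pk=[((385,405),(-45,56,42)),((713,404),(-45,-56,42)),((56,404),(-45,168,42)),((388,120),(None,56,42)),((732,120),(None,-56,42)),((46,120),(None,168,42)),((120,449),(-62,None,11)),((700,447),(-62,None,11))]
obs=[(at(p,px(*a),l[2])[:2],l) for a,l in pk]
def res(v):
    a=v[2]/50;c,s=np.cos(a),np.sin(a);o=[]
    for w,l in obs:
        d=w-v[:2];q=(c*d[0]+s*d[1],-s*d[0]+c*d[1])
        o+=[q[i]-l[i] for i in(0,1) if l[i] is not None]
    return np.array(o)
r=least_squares(res,[563,198,72],loss="soft_l1");v=r.x
print(v[:2],np.degrees(v[2]/50));print(res(v))
v[2]/=50;np.save("rail.npy",v)
for y in(112,0,-112): print("bay",place([(0,y,2)],*v))
for g in[(449,52),(652,8),(676,183)]: print(np.array(tub([p],*g)))
E
```

```text
[567.43 197.61] 82.60593297875958
[ 0.11 -0.34  0.08 -0.41  0.61  0.28  0.31  0.43 -0.27 -0.5  -0.28]
bay [[456.36 212.02   2.  ]]
bay [[567.43 197.61   2.  ]]
bay [[678.5 183.2   2. ]]
[454.86  52.23  88.23   0.08]
[654.48  10.79  81.06   0.09]
[679.04 182.96  83.07   0.07]
```

```bash
cat >> mv.py <<'E'
V=np.load("rail.npy")
def bay(k,h,n):  # bay k in rail y offset (112=bay A, 0=bay B); coordinates along h, n
    c,s=np.cos(V[2]),np.sin(V[2]);n=n+k
    return V[0]+c*h-s*n,V[1]+s*h+c*n
HD=np.degrees(V[2])
E
python3 - <<'E'
from mv import *
np.set_printoptions(precision=3,suppress=True)
s=env.sense();print(np.array(s["q"]),s["time_s"])
x,y=bay(112,-158.7,-105);print(x,y)
rel([(x,y,330,HD+90,20),(x,y,150,HD+90,20)])
rel([(x,y,150,HD+90,20),(x,y,30,HD+90,20)],(np.array([x,y,330]),tool(HD+90,20)[0]))
E
```

```text
[-0.703  0.222  0.491  1.674 -0.109  1.273 -0.32 ] 4.275
540.0666566418123 41.12933080448218
(np.float64(540.0666566418123), np.float64(41.12933080448218), 330, np.float64(172.6059329787596), 20) [-0.719  0.866  0.654] [ 0.087 -0.087  0.494]
(np.float64(540.0666566418123), np.float64(41.12933080448218), 150, np.float64(172.6059329787596), 20) [-0.719  0.866  2.454] [ 0.087 -0.087  0.494]
(np.float64(540.0666566418123), np.float64(41.12933080448218), 150, np.float64(172.6059329787596), 20) [ 0.616 -0.     1.691] [0. 0. 0.]
(np.float64(540.0666566418123), np.float64(41.12933080448218), 30, np.float64(172.6059329787596), 20) [ 1.026 -0.     2.819] [0. 0. 0.]
```

Request:
{"fn": "apply_moves", "kwargs": {"steps": [{"grip": 0.5,"x": -0.36,"y": 0.43,"z": 0.33,"ax": 0.01,"ay": -0.01,"az": 0.055},{"grip": 0.5,"x": -0.72,"y": 0.866,"z": 0.65,"ax": 0.02,"ay": -0.02,"az": 0.11},{"grip": 0.5,"x": -0.72,"y": 0.866,"z": 0.65,"ax": 0.029,"ay": -0.029,"az": 0.165},{"grip": 0.5,"x": -0.72,"y": 0.866,"z": 0.65,"ax": 0.039,"ay": -0.039,"az": 0.22},{"grip": 0.5,"x": -0.72,"y": 0.866,"z": 0.65,"ax": 0.048,"ay": -0.048,"az": 0.275},{"grip": 0.5,"x": -0.72,"y": 0.866,"z": 0.65,"ax": 0.058,"ay": -0.058,"az": 0.33},{"grip": 0.5,"x": -0.72,"y": 0.866,"z": 0.65,"ax": 0.068,"ay": -0.068,"az": 0.385},{"grip": 0.5,"x": -0.72,"y": 0.866,"z": 0.65,"ax": 0.078,"ay": -0.078,"az": 0.44},{"grip": 0.5,"x": -0.72,"y": 0.866,"z": 0.65,"ax": 0.087,"ay": -0.087,"az": 0.494},{"grip": 0.5,"x": -0.72,"y": 0.866,"z": 0.65,"ax": 0.087,"ay": -0.087,"az": 0.494}]}}

```text
time_s: 5.52
position: [540.3, 40.3, 329.6]
eef_rot: [0.983, -0.063, -0.173, -0.011]
ft_force: [0.4, -0.3, -0.7]
finger_gap: 0.498
grasp_force: 0.0
```

```bash
python3 - <<'E'
from mv import *
np.set_printoptions(precision=3,suppress=True)
s=env.sense();print(np.array(s["q"]),s["position"],s["time_s"])
rel([bay(112,-158.7,-105)+(z,HD+90,20) for z in(330,150,30)])
E
```

```text
[-0.508  0.704  0.861  1.332 -0.452  1.68  -1.353] [540.263  40.327 329.619] 5.525
(np.float64(540.0666566418123), np.float64(41.12933080448218), 330, np.float64(172.6059329787596), 20) [-0.004 -0.008 -0.003] [0. 0. 0.]
(np.float64(540.0666566418123), np.float64(41.12933080448218), 150, np.float64(172.6059329787596), 20) [ 0.612 -0.009  1.689] [0. 0. 0.]
(np.float64(540.0666566418123), np.float64(41.12933080448218), 30, np.float64(172.6059329787596), 20) [ 1.022 -0.01   2.816] [0. 0. 0.]
```

Request:
{"fn": "apply_moves", "kwargs": {"steps": [{"grip": 0.5,"x": 0.17,"y": 0,"z": 0.47,"ax": 0,"ay": 0,"az": 0},{"grip": 0.5,"x": 0.342,"y": 0,"z": 0.94,"ax": 0,"ay": 0,"az": 0}]}}

```text
time_s: 5.78
position: [540.5, 41.7, 229.6]
eef_rot: [0.983, -0.061, -0.172, -0.012]
ft_force: [0.2, 0.4, -0.6]
finger_gap: 0.5
grasp_force: 0.0
```

Request:
{"fn": "apply_moves", "kwargs": {"steps": [{"grip": 0.5,"x": 0.17,"y": 0,"z": 0.47,"ax": 0,"ay": 0,"az": 0},{"grip": 0.5,"x": 0.342,"y": 0,"z": 0.94,"ax": 0,"ay": 0,"az": 0}]}}

```text
time_s: 6.02
position: [540.2, 41.9, 129.0]
eef_rot: [0.983, -0.061, -0.172, -0.012]
ft_force: [1.1, -0.1, -0.6]
finger_gap: 0.498
grasp_force: 0.0
```

Request:
{"fn": "apply_moves", "kwargs": {"steps": [{"grip": 0.5,"x": 0.12,"y": 0,"z": 0.33,"ax": 0,"ay": 0,"az": 0},{"grip": 0.5,"x": 0.24,"y": 0,"z": 0.66,"ax": 0,"ay": 0,"az": 0},{"grip": 0.5,"x": 0.342,"y": 0,"z": 0.935,"ax": 0,"ay": 0,"az": 0},{"grip": 0.5,"x": 0.342,"y": 0,"z": 0.935,"ax": 0,"ay": 0,"az": 0}]}}

```text
time_s: 6.52
position: [538.9, 42.0, 29.3]
eef_rot: [0.983, -0.062, -0.175, -0.012]
ft_force: [-0.5, 0.1, -0.3]
finger_gap: 0.502
grasp_force: 0.0
```

Request:
{"fn": "apply_moves", "kwargs": {"steps": [{"grip": 0.5,"x": -0.1,"y": 0,"z": 0.036,"ax": 0,"ay": 0,"az": 0},{"grip": 0.5,"x": -0.17,"y": 0,"z": 0.062,"ax": 0,"ay": 0,"az": 0},{"grip": 0.5,"x": -0.23,"y": 0,"z": 0.084,"ax": 0,"ay": 0,"az": 0},{"grip": 0.5,"x": -0.28,"y": 0,"z": 0.102,"ax": 0,"ay": 0,"az": 0},{"grip": 0.5,"x": -0.33,"y": 0,"z": 0.12,"ax": 0,"ay": 0,"az": 0},{"grip": 0.5,"x": -0.38,"y": 0,"z": 0.138,"ax": 0,"ay": 0,"az": 0},{"grip": 0.5,"x": -0.42,"y": 0,"z": 0.153,"ax": 0,"ay": 0,"az": 0},{"grip": 0.5,"x": -0.44,"y": 0,"z": 0.16,"ax": 0,"ay": 0,"az": 0}]}}

```text
time_s: 7.52
position: [493.8, 47.2, 30.7]
eef_rot: [0.983, -0.063, -0.173, -0.011]
ft_force: [1.7, -0.9, 1.4]
finger_gap: 0.502
grasp_force: 0.8
```

```bash
cat > m3.py <<'E'
from fit import *; from mv import *; import sys
np.set_printoptions(precision=1,suppress=True)
def rel2(k,x,y):
    d=np.array([x,y])-bay(k,0,0);c,s=np.cos(V[2]),np.sin(V[2]);return np.array([c*d[0]+s*d[1],-s*d[0]+c*d[1]])
s=env.sense();k=float(sys.argv[1]);g=tuple(map(float,sys.argv[2:4]))
print("tcp",s["position"],"bay frame",rel2(k,*s["position"][:2]),s["time_s"],"F",np.array(s["ft_force"]))
P=[vision.camera(c) for c in sys.argv[4:]]
for p in P:
    t=tub([p],*g);print(np.array(t),"h,n",rel2(k,*t[:2]),"dyaw",t[2]-HD)
E
python3 m3.py 112 436 55 scene side
```

```text
tcp [493.8  47.2  30.7] bay frame [-158.6  -58.4] 7.525 F [ 1.7 -0.9  1.4]
[422.6  60.3  77.4   1.6] h,n [-154.8   13.9] dyaw -5.2164155330100215
[436.6  55.1  86.2   0.1] h,n [-158.2   -0.6] dyaw 3.586761949405343
```

Request:
{"fn": "apply_moves", "kwargs": {"steps": [{"grip": 0.5,"x": 0.3,"y": 0,"z": -0.11,"ax": 0,"ay": 0,"az": 0},{"grip": 0.5,"x": 0.12,"y": 0,"z": -0.55,"ax": 0,"ay": 0,"az": 0},{"grip": 0.5,"x": -0.04,"y": 0,"z": -1,"ax": 0,"ay": 0,"az": 0}]}}

```text
time_s: 8.0
position: [523.0, 43.1, 126.3]
eef_rot: [0.983, -0.063, -0.175, -0.011]
ft_force: [0.4, 0.5, 0.2]
finger_gap: 0.502
grasp_force: 0.0
```

```bash
python3 - <<'E'
from mv import *
np.set_printoptions(precision=3,suppress=True)
s=env.sense();print(np.array(s["q"]),s["position"],s["time_s"])
b=bay(112,-255,-1)
rel([b+(z,HD,20) for z in(190,)])
rel([(494,5,190,HD,20)])
rel([b+(190,HD,20),b+(30,HD,20)],(np.array((494,5,190)),tool(HD,20)[0]))
E
```

```text
[-0.502  0.88   0.773  1.617 -0.582  1.28  -1.235] [522.993  43.077 126.324] 8.0
(np.float64(424.53834220951484), np.float64(-40.98582348772012), 190, np.float64(82.60593297875958), 20) [-1.034  0.961 -0.298] [0.172 0.001 0.47 ]
(494, 5, 190, np.float64(82.60593297875958), 20) [-0.443  0.415 -0.515] [0.172 0.001 0.47 ]
(np.float64(424.53834220951484), np.float64(-40.98582348772012), 190, np.float64(82.60593297875958), 20) [ 0.513  0.63  -0.187] [0. 0. 0.]
(np.float64(424.53834220951484), np.float64(-40.98582348772012), 30, np.float64(82.60593297875958), 20) [1.06  0.63  1.317] [0. 0. 0.]
```

```bash
python3 - <<'E'
from mv import *
from scipy.spatial.transform import Slerp
np.set_printoptions(precision=3,suppress=True)
s=env.sense();r0=R.from_quat(s["eef_rot"]);p0=np.array(s["position"])
b=np.array(bay(112,-255,-1)+(190,))
print(r0.inv().apply((b-p0)*.9)/100)
for r in tool(HD,20):
    print((r0.inv()*r).as_rotvec()/np.pi, r.inv().apply(np.array(bay(112,-255,-1)+(30,))-p0-(b-p0)*.9)/100)
E
```

```text
[-0.931  0.865 -0.268]
[0.172 0.001 0.47 ] [0.616 0.087 1.411]
[-0.001  0.175 -0.508] [-0.616 -0.087  1.411]
```

Request:
{"fn": "apply_moves", "kwargs": {"steps": [{"grip": 0.5,"x": 0,"y": 0,"z": -0.5,"ax": 0,"ay": 0.018,"az": -0.05},{"grip": 0.5,"x": -0.47,"y": 0.43,"z": -0.4,"ax": 0,"ay": 0.035,"az": -0.102},{"grip": 0.5,"x": -0.93,"y": 0.865,"z": -0.27,"ax": 0,"ay": 0.053,"az": -0.153},{"grip": 0.5,"x": -0.93,"y": 0.865,"z": -0.27,"ax": 0,"ay": 0.07,"az": -0.204},{"grip": 0.5,"x": -0.93,"y": 0.865,"z": -0.27,"ax": 0,"ay": 0.088,"az": -0.255},{"grip": 0.5,"x": -0.93,"y": 0.865,"z": -0.27,"ax": 0,"ay": 0.105,"az": -0.306},{"grip": 0.5,"x": -0.93,"y": 0.865,"z": -0.27,"ax": 0,"ay": 0.123,"az": -0.357},{"grip": 0.5,"x": -0.93,"y": 0.865,"z": -0.27,"ax": 0,"ay": 0.14,"az": -0.408},{"grip": 0.5,"x": -0.93,"y": 0.865,"z": -0.27,"ax": 0,"ay": 0.158,"az": -0.459},{"grip": 0.5,"x": -0.93,"y": 0.865,"z": -0.27,"ax": -0.001,"ay": 0.175,"az": -0.508},{"grip": 0.5,"x": -0.93,"y": 0.865,"z": -0.27,"ax": -0.001,"ay": 0.175,"az": -0.508}]}}

```text
time_s: 9.38
position: [434.7, -33.6, 182.9]
eef_rot: [0.742, 0.648, 0.132, -0.113]
ft_force: [-0.2, -0.8, -0.6]
finger_gap: 0.498
grasp_force: 0.0
```

```bash
python3 m3.py 112 437 58 scene side wrist; python3 - <<'E'
from mv import *
np.set_printoptions(precision=3,suppress=True)
print(np.array(env.sense()["q"]))
rel([bay(112,-255,-1)+(z,HD,20) for z in(120,30)])
E
```

```text
tcp [434.7 -33.6 182.9] bay frame [-246.4  -10.1] 9.375 F [-0.2 -0.8 -0.6]
[429.2  56.   82.9   0.2] h,n [-158.2    6.8] dyaw 0.32226290568385707
[437.2  54.   85.    0.2] h,n [-159.2   -1.3] dyaw 2.356095741925742
[439.3  58.9  81.9   0.1] h,n [-154.    -2.8] dyaw -0.6700744898806619
[ 0.135  0.423  0.229  2.115 -0.631  0.796  0.706]
(np.float64(424.53834220951484), np.float64(-40.98582348772012), 120, np.float64(82.60593297875958), 20) [-0.311 -0.097  0.559] [ 0.001 -0.    -0.   ]
(np.float64(424.53834220951484), np.float64(-40.98582348772012), 30, np.float64(82.60593297875958), 20) [-0.619 -0.1    1.404] [ 0.001 -0.    -0.   ]
```

Request:
{"fn": "apply_moves", "kwargs": {"steps": [{"grip": 0.5,"x": -0.13,"y": -0.035,"z": 0.36,"ax": 0,"ay": 0,"az": 0},{"grip": 0.5,"x": -0.262,"y": -0.07,"z": 0.72,"ax": 0,"ay": 0,"az": 0}]}}

```text
time_s: 9.78
position: [429.5, -30.9, 106.0]
eef_rot: [0.74, 0.65, 0.132, -0.112]
ft_force: [-1.0, -0.2, -0.4]
finger_gap: 0.5
grasp_force: 0.0
```

Request:
{"fn": "apply_moves", "kwargs": {"steps": [{"grip": 0.5,"x": -0.09,"y": 0,"z": 0.24,"ax": 0,"ay": 0,"az": 0},{"grip": 0.5,"x": -0.18,"y": 0,"z": 0.48,"ax": 0,"ay": 0,"az": 0},{"grip": 0.5,"x": -0.262,"y": 0,"z": 0.72,"ax": 0,"ay": 0,"az": 0},{"grip": 0.5,"x": -0.262,"y": 0,"z": 0.72,"ax": 0,"ay": 0,"az": 0}]}}

```text
time_s: 10.28
position: [428.4, -30.7, 28.9]
eef_rot: [0.74, 0.65, 0.131, -0.115]
ft_force: [0.4, -0.1, 1.2]
finger_gap: 0.504
grasp_force: 0.0
```

Request:
{"fn": "apply_moves", "kwargs": {"steps": [{"grip": 0.5,"x": 0.1,"y": 0,"z": 0.036,"ax": 0,"ay": 0,"az": 0},{"grip": 0.5,"x": 0.16,"y": 0,"z": 0.058,"ax": 0,"ay": 0,"az": 0},{"grip": 0.5,"x": 0.22,"y": 0,"z": 0.08,"ax": 0,"ay": 0,"az": 0},{"grip": 0.5,"x": 0.28,"y": -0.002,"z": 0.102,"ax": 0,"ay": 0,"az": 0},{"grip": 0.5,"x": 0.34,"y": -0.004,"z": 0.124,"ax": 0,"ay": 0,"az": 0},{"grip": 0.5,"x": 0.4,"y": -0.005,"z": 0.146,"ax": 0,"ay": 0,"az": 0},{"grip": 0.5,"x": 0.45,"y": -0.006,"z": 0.164,"ax": 0,"ay": 0,"az": 0}]}}

```text
time_s: 11.15
position: [434.8, 16.2, 29.9]
eef_rot: [0.74, 0.65, 0.132, -0.113]
ft_force: [-0.3, -2.6, 0.6]
finger_gap: 0.503
grasp_force: 0.8
```

```bash
python3 m3.py 112 443 85 scene side
```

```text
tcp [434.8  16.2  29.9] bay frame [-196.9   -3.9] 11.15 F [-0.3 -2.6  0.6]
[432.5  82.   83.    0.2] h,n [-132.    7.] dyaw 0.35750573667553454
[439.2  79.6  83.5   0.1] h,n [-133.5   -0. ] dyaw 0.9310899889853772
```

Request:
{"fn": "apply_moves", "kwargs": {"steps": [{"grip": 0.5,"x": 0.05,"y": -0.001,"z": 0.018,"ax": 0,"ay": 0,"az": 0},{"grip": 0.5,"x": 0.1,"y": -0.002,"z": 0.036,"ax": 0,"ay": 0,"az": 0},{"grip": 0.5,"x": 0.15,"y": -0.003,"z": 0.055,"ax": 0,"ay": 0,"az": 0},{"grip": 0.5,"x": 0.2,"y": -0.004,"z": 0.073,"ax": 0,"ay": 0,"az": 0},{"grip": 0.5,"x": 0.25,"y": -0.005,"z": 0.091,"ax": 0,"ay": 0,"az": 0},{"grip": 0.5,"x": 0.3,"y": -0.006,"z": 0.109,"ax": 0,"ay": 0,"az": 0}]}}

```text
time_s: 12.0
position: [438.2, 48.3, 29.9]
eef_rot: [0.74, 0.65, 0.132, -0.113]
ft_force: [-0.4, -1.8, -0.7]
finger_gap: 0.5
grasp_force: 0.8
```

```bash
python3 m3.py 112 446 111 scene side
```

```text
tcp [438.2  48.3  29.9] bay frame [-164.7   -3.1] 12.0 F [-0.4 -1.8 -0.7]
[429.4 104.6  88.3   0.2] h,n [-110.    12.9] dyaw 5.695939544887295
[441.4  89.2  83.5   0.3] h,n [-123.7   -1. ] dyaw 0.8811185630659111
```

Request:
{"fn": "apply_moves", "kwargs": {"steps": [{"grip": 0.5,"x": 0.05,"y": -0.001,"z": 0.018,"ax": 0,"ay": 0,"az": 0},{"grip": 0.5,"x": 0.1,"y": -0.002,"z": 0.036,"ax": 0,"ay": 0,"az": 0},{"grip": 0.5,"x": 0.15,"y": -0.003,"z": 0.055,"ax": 0,"ay": 0,"az": 0},{"grip": 0.5,"x": 0.2,"y": -0.004,"z": 0.073,"ax": 0,"ay": 0,"az": 0},{"grip": 0.5,"x": 0.25,"y": -0.005,"z": 0.091,"ax": 0,"ay": 0,"az": 0},{"grip": 0.5,"x": 0.3,"y": -0.006,"z": 0.109,"ax": 0,"ay": 0,"az": 0},{"grip": 0.5,"x": 0.35,"y": -0.007,"z": 0.127,"ax": 0,"ay": 0,"az": 0},{"grip": 0.5,"x": 0.4,"y": -0.008,"z": 0.146,"ax": 0,"ay": 0,"az": 0},{"grip": 0.5,"x": 0.45,"y": -0.009,"z": 0.164,"ax": 0,"ay": 0,"az": 0},{"grip": 0.5,"x": 0.5,"y": -0.01,"z": 0.182,"ax": 0,"ay": 0,"az": 0},{"grip": 0.5,"x": 0.55,"y": -0.011,"z": 0.2,"ax": 0,"ay": 0,"az": 0}]}}

```text
time_s: 13.48
position: [444.9, 106.2, 29.9]
eef_rot: [0.74, 0.65, 0.132, -0.113]
ft_force: [-0.3, -0.9, -0.4]
finger_gap: 0.501
grasp_force: 0.4
```

```bash
python3 m3.py 112 450 170 scene side; python3 - <<'E'
from h import *
a=[vision.camera(c) for c in("scene","side")]
a=[cv2.cvtColor(p["image"],cv2.COLOR_RGB2BGR)[180:380,200:450] for p in a]
cv2.imwrite("pics/c1.png",cv2.resize(np.hstack(a),(800,320)))
E
```

```text
tcp [444.9 106.2  29.9] bay frame [-106.5   -2.2] 13.475 F [-0.3 -0.9 -0.4]
[438.9 177.1  81.2   0.1] h,n [-36.8  12.8] dyaw -1.4224671408678233
[450.7 173.1  85.2   0.1] h,n [-39.3   0.6] dyaw 2.6258755369922824
```

View pics/c1.png

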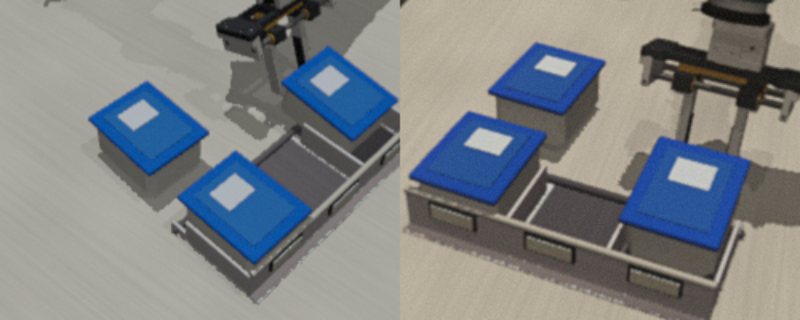

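The tub is climbing cleanly into the low-x bay and is about 37 mm short of home.

Request:
{"fn": "apply_moves", "kwargs": {"steps": [{"grip": 0.5,"x": 0.05,"y": -0.001,"z": 0.018,"ax": 0,"ay": 0,"az": 0},{"grip": 0.5,"x": 0.1,"y": -0.002,"z": 0.036,"ax": 0,"ay": 0,"az": 0},{"grip": 0.5,"x": 0.15,"y": -0.003,"z": 0.055,"ax": 0,"ay": 0,"az": 0},{"grip": 0.5,"x": 0.2,"y": -0.004,"z": 0.073,"ax": 0,"ay": 0,"az": 0},{"grip": 0.5,"x": 0.25,"y": -0.005,"z": 0.091,"ax": 0,"ay": 0,"az": 0},{"grip": 0.5,"x": 0.29,"y": -0.006,"z": 0.105,"ax": 0,"ay": 0,"az": 0},{"grip": 0.5,"x": 0.32,"y": -0.007,"z": 0.116,"ax": 0,"ay": 0,"az": 0},{"grip": 0.5,"x": 0.34,"y": -0.007,"z": 0.124,"ax": 0,"ay": 0,"az": 0}]}}

```text
time_s: 14.68
position: [450.5, 141.6, 31.8]
eef_rot: [0.74, 0.65, 0.131, -0.114]
ft_force: [0.1, -2.0, 0.6]
finger_gap: 0.502
grasp_force: 0.8
```

```bash
python3 m3.py 112 456 210 scene side
```

```text
tcp [450.5 141.6  31.8] bay frame [-70.6  -3.2] 14.675 F [ 0.1 -2.   0.6]
[446.1 207.8  82.2   0.1] h,n [-5.5  9.7] dyaw -0.4293989438287156
[455.2 203.6  84.2   0.1] h,n [-8.5  0.1] dyaw 1.5561935320468763
```

Request:
{"fn": "apply_moves", "kwargs": {"steps": [{"grip": 0.5,"x": 0.015,"y": 0,"z": 0.005,"ax": 0,"ay": 0,"az": 0},{"grip": 0.5,"x": 0.03,"y": 0,"z": 0.011,"ax": 0,"ay": 0,"az": 0},{"grip": 0.5,"x": 0.03,"y": 0,"z": 0.011,"ax": 0,"ay": 0,"az": 0}]}}

```text
time_s: 15.15
position: [451.0, 144.3, 31.8]
eef_rot: [0.74, 0.65, 0.131, -0.114]
ft_force: [0.2, -1.2, -0.4]
finger_gap: 0.499
grasp_force: 0.4
```

```bash
python3 m3.py 112 456 210 scene side;  python3 - <<'E'
from h import *
a=[vision.camera(c) for c in("scene","side")]
a=[cv2.cvtColor(p["image"],cv2.COLOR_RGB2BGR)[180:380,200:450] for p in a]
cv2.imwrite("pics/c2.png",cv2.resize(np.hstack(a),(800,320)))
E
```

```text
tcp [451.  144.3  31.8] bay frame [-67.8  -3.3] 15.15 F [ 0.2 -1.2 -0.4]
[447.9 210.5  81.9   0.1] h,n [-2.6  8.2] dyaw -0.7004160513324962
[456.1 206.1  83.9   0.1] h,n [-5.9 -0.5] dyaw 1.2567327537076665
```

View pics/c2.png

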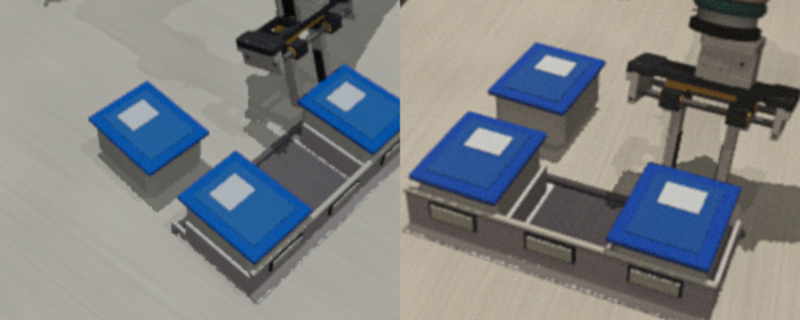

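Request:
{"fn": "apply_moves", "kwargs": {"steps": [{"grip": 0.5,"x": -0.2,"y": 0,"z": -0.07,"ax": 0,"ay": 0,"az": 0},{"grip": 0.5,"x": -0.5,"y": 0,"z": -0.18,"ax": 0,"ay": 0,"az": 0},{"grip": 0.5,"x": -0.33,"y": 0,"z": -0.6,"ax": 0,"ay": 0,"az": 0},{"grip": 0.5,"x": -0.2,"y": 0,"z": -1,"ax": 0,"ay": 0,"az": 0}]}}

```text
time_s: 15.85
position: [443.6, 91.5, 119.8]
eef_rot: [0.74, 0.649, 0.13, -0.115]
ft_force: [1.2, 0.4, -1.3]
finger_gap: 0.503
grasp_force: 0.0
```

Request:
{"fn": "apply_moves", "kwargs": {"steps": [{"grip": 0.5,"x": 0.17,"y": 0.5,"z": -0.4,"ax": 0,"ay": 0,"az": 0},{"grip": 0.5,"x": 0.3,"y": 0.95,"z": -0.8,"ax": 0,"ay": 0,"az": 0}]}}

```text
time_s: 16.1
position: [536.7, 81.3, 204.5]
eef_rot: [0.739, 0.651, 0.13, -0.114]
ft_force: [0.9, 0.6, -0.6]
finger_gap: 0.499
grasp_force: 0.0
```

```bash
python3 m3.py 112 456 210 wrist; python3 m3.py 0 654 11 wrist scene side; python3 - <<'E'
from mv import *
np.set_printoptions(precision=3,suppress=True)
s=env.sense();r0=R.from_quat(s["eef_rot"]);p0=np.array(s["position"]);print(np.array(s["q"]))
b=np.array(bay(0,-174,-195)+(30,))
for r in tool(HD+90,20):
    print(b,(r0.inv()*r).as_rotvec()/np.pi, r0.inv().apply(b-p0)/100,r.inv().apply(b-p0)/100)
E
```

```text
tcp [536.7  81.3 204.5] bay frame [-119.3  -96.5] 16.1 F [ 0.9  0.6 -0.6]
[457.9 212.6  83.3   0.1] h,n [ 0.8 -1.5] dyaw 0.7148879280901355
tcp [547.5  79.6 210.4] bay frame [-119.6    4.6] 16.15 F [ 8.5 -0.8  4.5]
[666.2  79.9  84.1   1.6] h,n [-104.  -113.1] dyaw 1.4644473316761975
[648.2   8.6  80.3   0.1] h,n [-177.  -104.4] dyaw -2.270294205516066
[655.1   5.5  80.8   0.2] h,n [-179.2 -111.7] dyaw -1.8159760448263
[-0.13   0.488  0.239  1.907 -0.634  0.847  0.403]
[738.418  -0.039  30.   ] [ 0.    -0.174  0.509] [-1.109  2.106  1.44 ] [2.574 0.547 0.903]
[738.418  -0.039  30.   ] [ 0.171  0.    -0.469] [-1.109  2.106  1.44 ] [-2.574 -0.547  0.903]
```

Request:
{"fn": "apply_moves", "kwargs": {"steps": [{"grip": 0.5,"x": -0.12,"y": 0.5,"z": -0.05,"ax": 0,"ay": 0,"az": 0},{"grip": 0.5,"x": -0.25,"y": 1,"z": -0.1,"ax": 0,"ay": 0,"az": 0}]}}

```text
time_s: 16.55
position: [630.4, 42.1, 202.1]
eef_rot: [0.74, 0.65, 0.13, -0.116]
ft_force: [0.2, 0.7, 0.5]
finger_gap: 0.494
grasp_force: 0.0
```

Request:
{"fn": "apply_moves", "kwargs": {"steps": [{"grip": 0.5,"x": -0.12,"y": 0.5,"z": -0.05,"ax": 0,"ay": -0.018,"az": 0.051},{"grip": 0.5,"x": -0.26,"y": 1,"z": -0.1,"ax": 0,"ay": -0.035,"az": 0.102},{"grip": 0.5,"x": -0.26,"y": 1,"z": -0.1,"ax": 0,"ay": -0.053,"az": 0.153},{"grip": 0.5,"x": -0.26,"y": 1,"z": -0.1,"ax": 0,"ay": -0.07,"az": 0.204},{"grip": 0.5,"x": -0.26,"y": 1,"z": -0.1,"ax": 0,"ay": -0.087,"az": 0.255},{"grip": 0.5,"x": -0.26,"y": 1,"z": -0.1,"ax": 0,"ay": -0.105,"az": 0.306},{"grip": 0.5,"x": -0.26,"y": 1,"z": -0.1,"ax": 0,"ay": -0.122,"az": 0.357},{"grip": 0.5,"x": -0.26,"y": 1,"z": -0.1,"ax": 0,"ay": -0.14,"az": 0.408},{"grip": 0.5,"x": -0.26,"y": 1,"z": -0.1,"ax": 0,"ay": -0.157,"az": 0.459},{"grip": 0.5,"x": -0.26,"y": 1,"z": -0.1,"ax": 0,"ay": -0.174,"az": 0.509},{"grip": 0.5,"x": -0.26,"y": 1,"z": -0.1,"ax": 0,"ay": -0.174,"az": 0.509}]}}

```text
time_s: 17.92
position: [726.3, 0.2, 200.5]
eef_rot: [0.982, -0.064, -0.176, -0.012]
ft_force: [-0.5, -0.8, -0.4]
finger_gap: 0.499
grasp_force: 0.0
```

```bash
python3 m3.py 0 654 11 wrist; python3 - <<'E'
from mv import *
np.set_printoptions(precision=3,suppress=True)
print(np.array(env.sense()["q"]))
rel([bay(0,-174,-195)+(z,HD+90,20) for z in(120,30)])
E
```

```text
tcp [726.3   0.2 200.5] bay frame [-175.4 -183. ] 17.925 F [-0.5 -0.8 -0.4]
[653.7  11.2  80.8   0.1] h,n [-173.7 -109.6] dyaw -1.8064989312377833
[-0.217  1.108  0.756  0.74  -0.618  1.81  -1.43 ]
(np.float64(738.4179229025934), np.float64(-0.039409433041939224), 120, np.float64(172.6059329787596), 20) [ 0.393 -0.012  0.725] [-0.     0.001 -0.   ]
(np.float64(738.4179229025934), np.float64(-0.039409433041939224), 30, np.float64(172.6059329787596), 20) [ 0.704 -0.011  1.57 ] [-0.     0.001 -0.   ]
```

Request:
{"fn": "apply_moves", "kwargs": {"steps": [{"grip": 0.5,"x": 0.2,"y": 0,"z": 0.39,"ax": 0,"ay": 0,"az": 0},{"grip": 0.5,"x": 0.36,"y": 0,"z": 0.785,"ax": 0,"ay": 0,"az": 0}]}}

```text
time_s: 18.23
position: [734.3, -0.1, 117.6]
eef_rot: [0.983, -0.063, -0.172, -0.012]
ft_force: [-0.5, -0.1, -0.7]
finger_gap: 0.502
grasp_force: 0.0
```

Request:
{"fn": "apply_moves", "kwargs": {"steps": [{"grip": 0.5,"x": 0.12,"y": 0,"z": 0.27,"ax": 0,"ay": 0,"az": 0},{"grip": 0.5,"x": 0.24,"y": 0,"z": 0.54,"ax": 0,"ay": 0,"az": 0},{"grip": 0.5,"x": 0.344,"y": 0,"z": 0.785,"ax": 0,"ay": 0,"az": 0},{"grip": 0.5,"x": 0.344,"y": 0,"z": 0.785,"ax": 0,"ay": 0,"az": 0}]}}

```text
time_s: 18.73
position: [738.4, -0.9, 29.9]
eef_rot: [0.982, -0.064, -0.175, -0.011]
ft_force: [0.3, -0.2, -0.4]
finger_gap: 0.502
grasp_force: 0.0
```

Request:
{"fn": "apply_moves", "kwargs": {"steps": [{"grip": 0.5,"x": -0.1,"y": 0,"z": 0.036,"ax": 0,"ay": 0,"az": 0},{"grip": 0.5,"x": -0.18,"y": 0,"z": 0.066,"ax": 0,"ay": 0,"az": 0},{"grip": 0.5,"x": -0.24,"y": 0,"z": 0.087,"ax": 0,"ay": 0,"az": 0},{"grip": 0.5,"x": -0.3,"y": 0,"z": 0.109,"ax": 0,"ay": 0,"az": 0},{"grip": 0.5,"x": -0.37,"y": 0,"z": 0.135,"ax": 0,"ay": 0,"az": 0},{"grip": 0.5,"x": -0.44,"y": 0,"z": 0.16,"ax": 0,"ay": 0,"az": 0},{"grip": 0.5,"x": -0.51,"y": 0,"z": 0.186,"ax": 0,"ay": 0,"az": 0},{"grip": 0.5,"x": -0.58,"y": 0,"z": 0.211,"ax": 0,"ay": 0,"az": 0},{"grip": 0.5,"x": -0.65,"y": 0,"z": 0.237,"ax": 0,"ay": 0,"az": 0},{"grip": 0.5,"x": -0.72,"y": 0,"z": 0.262,"ax": 0,"ay": 0,"az": 0},{"grip": 0.5,"x": -0.79,"y": 0,"z": 0.288,"ax": 0,"ay": 0,"az": 0},{"grip": 0.5,"x": -0.846,"y": 0,"z": 0.308,"ax": 0,"ay": 0,"az": 0}]}}

```text
time_s: 20.23
position: [650.2, 10.9, 32.5]
eef_rot: [0.983, -0.064, -0.173, -0.011]
ft_force: [2.5, -0.1, 1.2]
finger_gap: 0.497
grasp_force: 0.8
```

```bash
python3 m3.py 0 595 18 side wrist
```

```text
tcp [650.2  10.9  32.5] bay frame [-174.5 -106.1] 20.225 F [ 2.5 -0.1  1.2]
[594.   14.4  85.8   0.2] h,n [-178.3  -49.9] dyaw 3.1890351972419637
[511.   47.4 146.1   0.3] h,n [-156.2   36.6] dyaw 63.45539500677582
```

Request:
{"fn": "apply_moves", "kwargs": {"steps": [{"grip": 0.5,"x": -0.07,"y": 0,"z": 0.026,"ax": 0,"ay": 0,"az": 0},{"grip": 0.5,"x": -0.14,"y": 0,"z": 0.051,"ax": 0,"ay": 0,"az": 0},{"grip": 0.5,"x": -0.21,"y": 0,"z": 0.078,"ax": 0,"ay": 0,"az": 0},{"grip": 0.5,"x": -0.28,"y": 0,"z": 0.104,"ax": 0,"ay": 0,"az": 0},{"grip": 0.5,"x": -0.34,"y": 0,"z": 0.126,"ax": 0,"ay": 0,"az": 0},{"grip": 0.5,"x": -0.4,"y": 0,"z": 0.148,"ax": 0,"ay": 0,"az": 0},{"grip": 0.5,"x": -0.44,"y": 0,"z": 0.164,"ax": 0,"ay": 0,"az": 0},{"grip": 0.5,"x": -0.47,"y": 0,"z": 0.175,"ax": 0,"ay": 0,"az": 0},{"grip": 0.5,"x": -0.47,"y": 0,"z": 0.175,"ax": 0,"ay": 0,"az": 0}]}}

```text
time_s: 21.45
position: [600.6, 17.4, 32.1]
eef_rot: [0.983, -0.064, -0.173, -0.011]
ft_force: [-0.1, -0.5, -0.1]
finger_gap: 0.502
grasp_force: 0.3
```

```bash
python3 m3.py 0 545 25 side
```

```text
tcp [600.6  17.4  32.1] bay frame [-174.4  -56. ] 21.45 F [-0.1 -0.5 -0.1]
[543.7  19.6  83.9   0.2] h,n [-179.6    0.7] dyaw 1.3395423583813795
```

Request:
{"fn": "apply_moves", "kwargs": {"steps": [{"grip": 0.5,"x": 0.3,"y": 0,"z": -0.11,"ax": 0,"ay": 0,"az": 0},{"grip": 0.5,"x": 0.12,"y": 0,"z": -0.55,"ax": 0,"ay": 0,"az": 0},{"grip": 0.5,"x": -0.04,"y": 0,"z": -1,"ax": 0,"ay": 0,"az": 0}]}}

```text
time_s: 21.88
position: [630.1, 13.2, 127.3]
eef_rot: [0.982, -0.065, -0.175, -0.011]
ft_force: [0.8, 0.3, 0.2]
finger_gap: 0.498
grasp_force: 0.0
```

```bash
python3 - <<'E'
from mv import *
np.set_printoptions(precision=3,suppress=True)
s=env.sense();r0=R.from_quat(s["eef_rot"]);p0=np.array(s["position"])
b=np.array(bay(0,-265,-1)+(190,));print(s["q"],p0)
print(r0.inv().apply((b-p0)*.9)/100)
r=tool(HD,20)[1];print((r0.inv()*r).as_rotvec()/np.pi, r.inv().apply((b-p0)*.1)/100)
E
```

```text
[-0.37   1.017  0.773  1.259 -0.602  1.475 -1.281] [630.084  13.208 127.326]
[-0.909  0.814 -0.265]
[-0.     0.175 -0.509] [-0.063 -0.085 -0.09 ]
```

Request:
{"fn": "apply_moves", "kwargs": {"steps": [{"grip": 0.5,"x": 0,"y": 0,"z": -0.5,"ax": 0,"ay": 0.018,"az": -0.05},{"grip": 0.5,"x": -0.47,"y": 0.43,"z": -0.4,"ax": 0,"ay": 0.035,"az": -0.102},{"grip": 0.5,"x": -0.94,"y": 0.85,"z": -0.27,"ax": 0,"ay": 0.053,"az": -0.153},{"grip": 0.5,"x": -0.94,"y": 0.85,"z": -0.27,"ax": 0,"ay": 0.07,"az": -0.204},{"grip": 0.5,"x": -0.94,"y": 0.85,"z": -0.27,"ax": 0,"ay": 0.088,"az": -0.255},{"grip": 0.5,"x": -0.94,"y": 0.85,"z": -0.27,"ax": 0,"ay": 0.105,"az": -0.306},{"grip": 0.5,"x": -0.94,"y": 0.85,"z": -0.27,"ax": 0,"ay": 0.123,"az": -0.357},{"grip": 0.5,"x": -0.94,"y": 0.85,"z": -0.27,"ax": 0,"ay": 0.14,"az": -0.408},{"grip": 0.5,"x": -0.94,"y": 0.85,"z": -0.27,"ax": 0,"ay": 0.158,"az": -0.459},{"grip": 0.5,"x": -0.94,"y": 0.85,"z": -0.27,"ax": 0,"ay": 0.175,"az": -0.509},{"grip": 0.5,"x": -0.94,"y": 0.85,"z": -0.27,"ax": 0,"ay": 0.175,"az": -0.509}]}}

```text
time_s: 23.25
position: [540.8, -62.2, 184.7]
eef_rot: [0.741, 0.648, 0.132, -0.114]
ft_force: [0.7, -0.1, 0.4]
finger_gap: 0.501
grasp_force: 0.0
```

```bash
python3 m3.py 0 543 25 scene side wrist; python3 m3.py 112 457 212 wrist; python3 - <<'E'
from mv import *
np.set_printoptions(precision=3,suppress=True)
rel([bay(0,-262,0)+(z,HD,20) for z in(120,31)])
E
```

```text
tcp [540.8 -62.2 184.7] bay frame [-261.1   -7. ] 23.25 F [ 0.7 -0.1  0.4]
[536.9  22.5  81.    0.1] h,n [-177.6    7.8] dyaw -1.5602247930864337
[543.7  20.4  84.7   0.2] h,n [-178.8    0.7] dyaw 2.086426683169904
[546.1  25.1  82.    0.1] h,n [-173.9   -1. ] dyaw -0.6439010793374393
tcp [541.5 -60.  185. ] bay frame [-258.8 -119.4] 23.4 F [-0.2  0.8  0.2]
[458.1 216.7  83.    0.2] h,n [ 4.8 -1.1] dyaw 0.3798325095202273
(np.float64(533.7144706688385), np.float64(-62.21252776872501), 120, np.float64(82.60593297875958), 20) [-0.256 -0.077  0.598] [ 0.001 -0.     0.   ]
(np.float64(533.7144706688385), np.float64(-62.21252776872501), 31, np.float64(82.60593297875958), 20) [-0.561 -0.079  1.434] [ 0.001 -0.     0.   ]
```

Request:
{"fn": "apply_moves", "kwargs": {"steps": [{"grip": 0.5,"x": -0.13,"y": -0.03,"z": 0.36,"ax": 0,"ay": 0,"az": 0},{"grip": 0.5,"x": -0.275,"y": -0.06,"z": 0.72,"ax": 0,"ay": 0,"az": 0}]}}

```text
time_s: 23.7
position: [536.4, -59.8, 107.5]
eef_rot: [0.739, 0.651, 0.132, -0.113]
ft_force: [0.3, -0.4, 0.6]
finger_gap: 0.498
grasp_force: 0.0
```

Request:
{"fn": "apply_moves", "kwargs": {"steps": [{"grip": 0.5,"x": -0.09,"y": 0,"z": 0.24,"ax": 0,"ay": 0,"az": 0},{"grip": 0.5,"x": -0.18,"y": 0,"z": 0.48,"ax": 0,"ay": 0,"az": 0},{"grip": 0.5,"x": -0.275,"y": 0,"z": 0.72,"ax": 0,"ay": 0,"az": 0},{"grip": 0.5,"x": -0.275,"y": 0,"z": 0.72,"ax": 0,"ay": 0,"az": 0}]}}

```text
time_s: 24.2
position: [534.7, -60.8, 29.5]
eef_rot: [0.74, 0.65, 0.131, -0.116]
ft_force: [-0.6, 0.0, 0.1]
finger_gap: 0.499
grasp_force: 0.0
```

Request:
{"fn": "apply_moves", "kwargs": {"steps": [{"grip": 0.5,"x": 0.08,"y": 0,"z": 0.029,"ax": 0,"ay": 0,"az": 0},{"grip": 0.5,"x": 0.14,"y": 0,"z": 0.051,"ax": 0,"ay": 0,"az": 0},{"grip": 0.5,"x": 0.2,"y": 0,"z": 0.073,"ax": 0,"ay": 0,"az": 0},{"grip": 0.5,"x": 0.26,"y": 0,"z": 0.095,"ax": 0,"ay": 0,"az": 0},{"grip": 0.5,"x": 0.32,"y": -0.002,"z": 0.117,"ax": 0,"ay": 0,"az": 0},{"grip": 0.5,"x": 0.38,"y": -0.003,"z": 0.138,"ax": 0,"ay": 0,"az": 0},{"grip": 0.5,"x": 0.44,"y": -0.004,"z": 0.16,"ax": 0,"ay": 0,"az": 0},{"grip": 0.5,"x": 0.5,"y": -0.004,"z": 0.182,"ax": 0,"ay": 0,"az": 0},{"grip": 0.5,"x": 0.56,"y": -0.005,"z": 0.204,"ax": 0,"ay": 0,"az": 0},{"grip": 0.5,"x": 0.6,"y": -0.005,"z": 0.218,"ax": 0,"ay": 0,"az": 0}]}}

```text
time_s: 25.45
position: [543.5, 2.0, 30.9]
eef_rot: [0.739, 0.65, 0.132, -0.114]
ft_force: [-0.0, -2.2, 2.0]
finger_gap: 0.501
grasp_force: 0.8
```

```bash
python3 m3.py 0 550 70 scene side
```

```text
tcp [543.5   2.   30.9] bay frame [-197.    -1.4] 25.45 F [-0.  -2.2  2. ]
[540.6  67.3  82.6   0.1] h,n [-132.7    9.8] dyaw 0.0016910021573153244
[547.7  65.6  83.7   0.1] h,n [-133.4    2.6] dyaw 1.0886032674694235
```

Request:
{"fn": "apply_moves", "kwargs": {"steps": [{"grip": 0.5,"x": 0.05,"y": 0,"z": 0.018,"ax": 0,"ay": 0,"az": 0},{"grip": 0.5,"x": 0.1,"y": 0,"z": 0.036,"ax": 0,"ay": 0,"az": 0},{"grip": 0.5,"x": 0.15,"y": 0,"z": 0.055,"ax": 0,"ay": 0,"az": 0},{"grip": 0.5,"x": 0.2,"y": 0,"z": 0.073,"ax": 0,"ay": 0,"az": 0},{"grip": 0.5,"x": 0.25,"y": 0,"z": 0.091,"ax": 0,"ay": 0,"az": 0},{"grip": 0.5,"x": 0.3,"y": 0,"z": 0.109,"ax": 0,"ay": 0,"az": 0},{"grip": 0.5,"x": 0.35,"y": 0,"z": 0.127,"ax": 0,"ay": 0,"az": 0},{"grip": 0.5,"x": 0.4,"y": 0,"z": 0.146,"ax": 0,"ay": 0,"az": 0},{"grip": 0.5,"x": 0.45,"y": 0,"z": 0.164,"ax": 0,"ay": 0,"az": 0}]}}

```text
time_s: 26.68
position: [549.7, 49.3, 31.0]
eef_rot: [0.74, 0.65, 0.132, -0.114]
ft_force: [-0.6, -2.3, -0.6]
finger_gap: 0.498
grasp_force: 1.1
```

Request:
{"fn": "apply_moves", "kwargs": {"steps": [{"grip": 0.5,"x": 0.05,"y": 0,"z": 0.018,"ax": 0,"ay": 0,"az": 0},{"grip": 0.5,"x": 0.1,"y": 0,"z": 0.036,"ax": 0,"ay": 0,"az": 0},{"grip": 0.5,"x": 0.15,"y": 0,"z": 0.055,"ax": 0,"ay": 0,"az": 0},{"grip": 0.5,"x": 0.2,"y": 0,"z": 0.073,"ax": 0,"ay": 0,"az": 0},{"grip": 0.5,"x": 0.25,"y": 0,"z": 0.091,"ax": 0,"ay": 0,"az": 0},{"grip": 0.5,"x": 0.3,"y": 0,"z": 0.109,"ax": 0,"ay": 0,"az": 0},{"grip": 0.5,"x": 0.35,"y": 0,"z": 0.127,"ax": 0,"ay": 0,"az": 0},{"grip": 0.5,"x": 0.4,"y": 0,"z": 0.146,"ax": 0,"ay": 0,"az": 0}]}}

```text
time_s: 27.68
position: [555.1, 91.6, 31.0]
eef_rot: [0.74, 0.65, 0.132, -0.114]
ft_force: [-0.3, -0.7, -0.3]
finger_gap: 0.497
grasp_force: 0.5
```

```bash
python3 m3.py 0 563 160 scene side
```

```text
tcp [555.1  91.6  31. ] bay frame [-106.7   -1.4] 27.675 F [-0.3 -0.7 -0.3]
[546.5 163.2  82.9   0.5] h,n [-36.9  16.4] dyaw 0.3376757591420727
[564.2 159.   84.3   0.1] h,n [-38.7  -1.8] dyaw 1.7017497358798295
```

Request:
{"fn": "apply_moves", "kwargs": {"steps": [{"grip": 0.5,"x": 0.05,"y": -0.001,"z": 0.018,"ax": 0,"ay": 0,"az": 0},{"grip": 0.5,"x": 0.1,"y": -0.002,"z": 0.036,"ax": 0,"ay": 0,"az": 0},{"grip": 0.5,"x": 0.15,"y": -0.003,"z": 0.055,"ax": 0,"ay": 0,"az": 0},{"grip": 0.5,"x": 0.2,"y": -0.004,"z": 0.073,"ax": 0,"ay": 0,"az": 0},{"grip": 0.5,"x": 0.25,"y": -0.005,"z": 0.091,"ax": 0,"ay": 0,"az": 0},{"grip": 0.5,"x": 0.29,"y": -0.006,"z": 0.105,"ax": 0,"ay": 0,"az": 0},{"grip": 0.5,"x": 0.32,"y": -0.007,"z": 0.116,"ax": 0,"ay": 0,"az": 0},{"grip": 0.5,"x": 0.345,"y": -0.007,"z": 0.126,"ax": 0,"ay": 0,"az": 0},{"grip": 0.5,"x": 0.365,"y": -0.007,"z": 0.133,"ax": 0,"ay": 0,"az": 0}]}}

```text
time_s: 28.9
position: [559.5, 129.4, 31.1]
eef_rot: [0.74, 0.65, 0.132, -0.114]
ft_force: [-0.4, -1.6, 1.4]
finger_gap: 0.5
grasp_force: 0.9
```

```bash
python3 m3.py 0 567 195 scene side; python3 - <<'E'
from h import *
a=[vision.camera(c) for c in("scene","side")]
a=[cv2.cvtColor(p["image"],cv2.COLOR_RGB2BGR)[180:380,200:450] for p in a]
cv2.imwrite("pics/c3.png",cv2.resize(np.hstack(a),(800,320)))
E
```

```text
tcp [559.5 129.4  31.1] bay frame [-68.7  -1. ] 28.9 F [-0.4 -1.6  1.4]
[552.7 197.7  86.7   0.5] h,n [-1.8 14.6] dyaw 4.0867069619435625
[566.7 191.3  83.1   0.1] h,n [-6.3 -0.1] dyaw 0.538775142073348
```

View pics/c3.png

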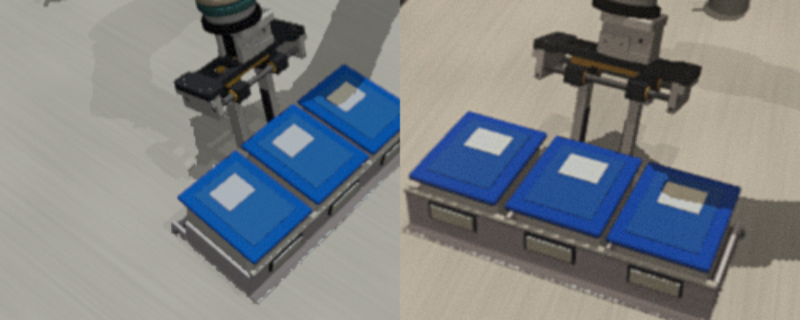

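All three tubs look level and lined up. I'll nudge another 1 mm, retract and check from above.

Request:
{"fn": "apply_moves", "kwargs": {"steps": [{"grip": 0.5,"x": 0.01,"y": 0,"z": 0.004,"ax": 0,"ay": 0,"az": 0},{"grip": 0.5,"x": 0.01,"y": 0,"z": 0.004,"ax": 0,"ay": 0,"az": 0},{"grip": 0.5,"x": -0.2,"y": 0,"z": -0.07,"ax": 0,"ay": 0,"az": 0},{"grip": 0.5,"x": -0.5,"y": 0,"z": -0.18,"ax": 0,"ay": 0,"az": 0},{"grip": 0.5,"x": -0.33,"y": 0,"z": -0.6,"ax": 0,"ay": 0,"az": 0},{"grip": 0.5,"x": -0.2,"y": 0,"z": -1,"ax": 0,"ay": 0,"az": 0}]}}

```text
time_s: 29.85
position: [552.0, 77.3, 119.0]
eef_rot: [0.74, 0.65, 0.132, -0.115]
ft_force: [1.0, 1.0, -0.3]
finger_gap: 0.499
grasp_force: 0.0
```

Request:
{"fn": "apply_moves", "kwargs": {"steps": [{"grip": 0.5,"x": -0.1,"y": 0,"z": -0.5,"ax": 0,"ay": 0,"az": 0},{"grip": 0.5,"x": -0.2,"y": 0,"z": -1,"ax": 0,"ay": 0,"az": 0},{"grip": 0.5,"x": -0.2,"y": 0,"z": -1,"ax": 0,"ay": 0,"az": 0},{"grip": 0.5,"x": -0.2,"y": 0,"z": -1,"ax": 0,"ay": 0,"az": 0}]}}

```text
time_s: 30.35
position: [544.8, 25.6, 204.8]
eef_rot: [0.739, 0.65, 0.132, -0.115]
ft_force: [0.6, 0.8, 0.9]
finger_gap: 0.498
grasp_force: 0.0
```

```bash
python3 m3.py 112 457 212 wrist side; python3 m3.py 0 567 197 wrist side;python3 m3.py -112 679 183 wrist side; python3 - <<'E'
from h import *
a=[vision.camera(c) for c in("wrist","side")]
a=[cv2.cvtColor(p["image"],cv2.COLOR_RGB2BGR) for p in a]
a=[a[0][0:240,190:590],a[1][160:400,60:460]]
cv2.imwrite("pics/c4.png",np.hstack(a))
E
```

```text
tcp [544.8  25.6 204.8] bay frame [-173.4 -111.7] 30.35 F [0.6 0.8 0.9]
[458.5 213.8  83.2   0.1] h,n [ 2.  -1.9] dyaw 0.616806699597916
[456.2 206.3  83.7   0.1] h,n [-5.6 -0.6] dyaw 1.1386015096973665
tcp [544.3  26.  203.9] bay frame [-173.2    0.8] 30.45 F [ 0.2  0.1 -1.4]
[567.5 199.9  83.2   0.1] h,n [2.3 0.2] dyaw 0.57449896281571
[566.3 192.4  83.5   0.1] h,n [-5.3  0.5] dyaw 0.9399335300383456
tcp [544.5  25.6 203.9] bay frame [-173.5  112.6] 30.55 F [-0.1  0.3  0.5]
[680.2 184.2  81.4   0.1] h,n [ 1.3 -1.6] dyaw -1.161905244090093
[680.6 176.8  82.    0.2] h,n [-6.1 -2.9] dyaw -0.6121640937675608
```

View pics/c4.png

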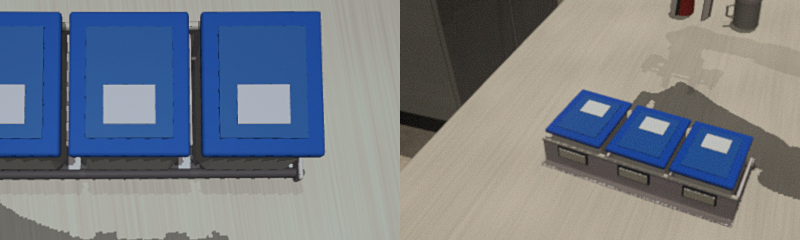

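Both moved tubs lie within 1 mm of the original tub's depth, level and behind the rod. The robot is clear of everything.

```bash
python3 -c "
from workcell import ticket
print(ticket.close_job())"
```

```text
the job is handed in; nothing more can be done
None
```

I slid both spare tubs over the rod into the two empty bays; the last camera check showed them flat, within 1 mm of the original tub's depth, and I handed the job in at about 31 s without the arm going near the bystanders.

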